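Push a coin case through the spring gate of a deposit box

TASK

Deposit the coin case: push the self-closing gate open with one finger and keep it open with that finger, while your other finger slides the case along the deck and through the doorway until it drops into the tray behind. Never lift the case or shove the gate open with it, do not let the gate close on it, and leave the ink pad, stamp and jar where they are. Then withdraw so that the gate swings shut.

Things in the scene. Friction and masses are not known exactly. Their poses are not given: they have to be found in the camera images.
- unit: Deposit box, fixed on the table. Origin on the table top, under the middle of the doorway; +x points through the doorway (from the deck to the tray), +y left, z up. Deck: flat dark grey top 70 mm above the table, x -200 to +8 mm, y -120 to +200 mm. A guide rail 18 mm high stands on it along x, -164 to -4 mm, at y = -64 to -56 mm.
- doorway (a point): Middle of the doorway at deck height (70 mm above the table); axes as unit. The doorway is a gap, y -56 to +58 mm, open above, in a wall 8 mm thick across the deck at x = 0, as wide as the deck, whose top is 45 mm above the deck. The spring gate closes it. The deck ends 8 mm beyond this point, with a drop into the tray.
- tray (a point): Middle of the collecting tray's floor, behind the deck; axes as unit. The tray is open above; inside x -82 to +82 mm (the near side is the deck's end), y -94 to +94 mm of this point. Floor 6 mm, rims 55 mm above the table.
- gate (a joint): Angle of the steel spring gate, rad: 0 shut, in the plane of the wall; grows to 1.6 as it swings away over the tray (never towards the deck). Upright hinge at x = 0, y = +52 mm of unit; the leaf reaches 100 mm from it, 4 mm thick, 2 to 41 mm above the deck. Let go, it shuts within a second; 0.05 N m starts it, 0.17 N m holds it at a right angle.
- gate_tip (a point): Free edge of the gate, 98 mm from the hinge, at mid height (21 mm above the deck).
- case: Coin case: closed rigid plastic box with grey bottom and white lid (round window, brass coin), 44 mm long (its x), 40 mm wide (its y), 24 mm tall, 80 to 170 g. Origin at the centre of its underside. It starts flat on the deck 75 to 105 mm before the doorway, nearer the gate's free edge than its hinge, its x roughly along the unit's x (within 0.12 rad). It slides freely.
- ink_pad: Bystander: flat black ink pad, 75 x 55 x 14 mm, on the deck to the left of the lane. Origin at the centre of its underside. Leave alone.
- stamp: Bystander: small dark wooden stamp, 28 mm across, 44 mm tall, upright on the deck to the left of the lane. Origin at the centre of its underside. Leave alone.
- paste_jar: Bystander: white jar with a dark cap, 48 mm across, 45 mm tall, on the table to the right of the deposit box. Origin at the centre of its underside. Leave alone.
Not all that is in view belongs to the job. Leave any blue look-alike of the case alone.

How it is judged (in metres and radians):
On the way, in this order (a step that is already met when the one before it is completed fails the run):
1. A finger pushes the gate open (beyond 0.5 rad) while the case is still before the doorway (value of joint gate above 0.5 rad and contact force between the fingers and gate above 0.15 N and x of case in the frame of unit below -0.022 m), for 0.1 s.
2. With the gate held open by a finger (beyond 0.6 rad), a finger pushes the case into the doorway (value of joint gate above 0.6 rad and contact force between the fingers and gate above 0.15 N and contact force between the fingers and case above 0.05 N and x of case in the frame of unit above -0.018 m), for 0.1 s.
At the end, for the whole second after the job is handed in: The case lies at rest in the collecting tray behind the gate, below deck height and clear of the gate; the gate is shut (under 0.08 rad); ink pad, stamp and jar are within 20 mm of where they stood (x of case in the frame of unit between 0.008 and 0.172 m and y of case in the frame of unit between -0.094 and 0.094 m and height (world z) of case below 0.06 m and linear speed of case below 0.02 m/s and value of joint gate below 0.08 rad and contact force between case and gate below 0.05 N and distance of each of ink_pad, stamp, paste_jar from where it was at the start of the episode below 0.02 m); the robot touches nothing.
It fails at once if The case is lifted more than 15 mm off the deck (height (world z) of case above 0.085 m).
It fails at once if The case presses on the gate (over 1 N) while the gate is less than 0.5 rad open: it shoves the gate or the gate shuts on it (contact force between case and gate above 1 N and value of joint gate below 0.5 rad).
It fails at once if The ink pad is moved more than 20 mm (distance of ink_pad from where it was at the start of the episode above 0.02 m).
It fails at once if The stamp is moved more than 20 mm (distance of stamp from where it was at the start of the episode above 0.02 m).
It fails at once if The paste jar is moved more than 20 mm (distance of paste_jar from where it was at the start of the episode above 0.02 m).
It also fails if it takes over 38 s, if anything falls off the work surface, if the arm or the gripper's body presses on something with over 40 N, if the wrist force passes 120 N, or if a joint passes its speed limit or range.

ROBOT

A 6-joint arm with a two-finger parallel gripper is mounted at the origin on the work surface. World frame = base frame: x ahead of the robot, y to its left, z up, the work surface at z = 0. Lengths are in mm, angles in degrees, forces in N, time in s.
With the tool pointing down it reaches from about 300 to 850 mm from the base axis. Payload 4.2 kg.
Tool frame: the origin (TCP) lies at the very end of the fingers, on their centre line; the grasp point (between the pads) lies 19 mm behind it; z points along the fingers, y is the line along which they close (so a half turn about z gives the same grasp; the last joint's range is limited). The gripper opens to 91 mm and grips with 3 to 60 N. Pads are 32 mm wide; open, the fingers measure 118 mm over their backs; the gripper's body (76 mm by 178 mm) begins 60 mm behind the grasp point.
Start: joints at [71.62, 18.312, 89.639, -0, 72.044, -1.146], TCP at [170.366, 549.198, 213.976] pointing down, gripper open.
Joint ranges: [-177.97, 177.97], [-48.28, 115.42], [12.27, 149.76], [-77.06, 257.06], [2.81, 150.46], [-146.56, 146.56]. Speed limits (degrees/s): [147.25, 147.25, 180, 180, 180, 180].

INTERFACE

Orientations are given as [roll, pitch, yaw] about the fixed x, y, z axes, in that order (R = Rz(yaw) Ry(pitch) Rx(roll)).
In Python, from workcell import env, eyes gives the robot as it stands.
- The arm moves only by the tool send_rows, never from a script. Its argument "targets" is text: rows parted by semicolons, each of 7 numbers parted by spaces: the shift along the tool's x, y, z in m, then the turn, a rotation vector about the tool's x, y, z in degrees, then the opening in per cent of the stroke, from 0 (shut) to 100 (fully open). A call has 1 to 12 rows; each row is the pose to reach, as a shift and turn from the pose commanded when the call began, along the tool's axes at that moment; what a row does not reach only later rows make up. A row lasts 1/12 s, in which the tool goes at most 41.7 mm and 7.16 degrees, less where a joint would pass 70% of its speed; a pose out of reach is approached as far as the arm can. A call with a gripper value outside its range is refused whole. The fingers move at their own pace and stop on an object; "grip_force" is the grip in N (left out, the last holds). Time passes only in rows, so rows that repeat a pose let the fingers close. It gives the time, the measured TCP pose, the force, the opening and the grip force at its end, in the units of the state.
- env.state(): the state, without advancing time (a new reading comes with each control period).
- eyes.grab_frame(name): name is "scene" or "top" or "wrist"; returns a dict with "image" (420x560x3 uint8, blue, green, red), "fovy" (degrees; the focal length in pixels is half the picture's height over the tangent of half this angle, whatever the lens; pixels are square), "cx", "cy" (the principal point, pixels), "eye" and "attitude" of the camera in the world. Camera axes: x right, y up, looking along -z (the intrinsics and any distortion apply to the point x, -y, -z); pixel columns grow to the right and rows downward; lengths in mm; the calibration is good to about 2 mm. A picture is of the moment at which its call begins. There is no depth.
- env.job_done(): hands the job in; it is judged then, once.
The state is a dict: "time_s": time; "qpos": joint angles; "qvel": joint speeds; "effort": joint torques, N m; "ee_pos": TCP position; "ee_rot": TCP orientation; "force": force on the tool from outside, world axes, zero at the start; "torque": the same for the moment, N m; "gripper_width": finger opening in mm; "gripper_force": force on a finger pad.
Only numpy, scipy, OpenCV 4.12 (cv2) and the standard library are available. Lean on these libraries where they do the work, as an engineer would, in place of code of your own. Each camera call takes 0.05 s, during which the arm holds its last target. There are 200 camera calls.

## Working session

There is one attempt and no reset: what is moved stays moved. The work goes in short steps, Python scripts to look and compute and a tool call to move; the robot and the scene stay as the last step left them, time stands still between calls to the robot, and variables do not carry over. Pictures are saved under pics/ and viewed, at most 10 in all, crops included, and the job is handed in when it is done.

Besides the shell and the picture viewer there is one more tool, called after "Request:" as name(argument=value, ...), one argument or row to a line, values as JSON. send_rows: Moves the arm, as the interface text tells. Its arguments: {"type":"object","properties":{"targets":{"type":"string"},"grip_force":{"type":"number"}},"required":["targets"]}

```bash
mkdir -p pics; ls; python3 - <<'E'
from workcell import env, eyes
import cv2
print(env.state())
for n in ("scene","top"):
    f=eyes.grab_frame(n); cv2.imwrite(f"pics/{n}0.png",f["image"]); print({k:v for k,v in f.items() if k!="image"})
E
```

```text
pics
{'time_s': 0.0, 'qpos': array([ 7.16214179e+01,  1.83510977e+01,  8.97055621e+01, -5.67670369e-04,
        7.20434103e+01, -1.14708853e+00]), 'qvel': array([ 0.03517697, -0.07453449, -0.00297186, -0.02967511,  0.03089437,
       -0.02188679]), 'effort': array([-1.66887610e-03, -4.12456763e+01, -2.31975675e+01,  7.23990239e-02,
        4.57939622e-02, -1.45785048e-04]), 'ee_pos': array([170.19069014, 548.71515992, 213.13144348]), 'ee_rot': array([-1.79899939e+02, -1.46370998e-03,  1.62768681e+02]), 'force': array([-1.11739319,  0.15828051, -0.53116224]), 'torque': array([ 0.00074338,  0.00524023, -0.01176614]), 'gripper_force': 0.0, 'gripper_width': 91.24152902038901}
{'fovy': 49.1771210029755, 'cx': 286.189095227738, 'cy': 200.71322500186974, 'eye': array([1018.4052754 ,  -91.72014629,  747.72659254]), 'attitude': array([34.08531015, -0.7028033 , 77.86180489])}
{'fovy': 53.363354780479355, 'cx': 283.03013331554234, 'cy': 206.97963326314536, 'eye': array([449.0941877 ,  -8.28113072, 825.80627458]), 'attitude': array([ 6.61663735e+00, -4.48162386e-02, -8.84347188e+01])}
```

View pics/scene0.png

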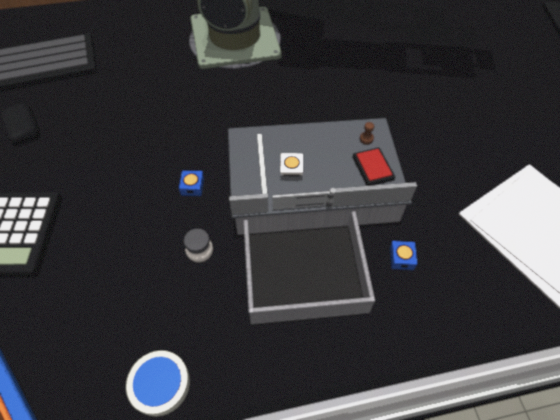

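View pics/top0.png

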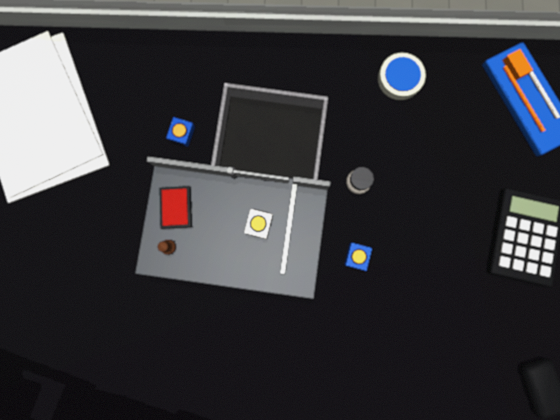

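Both views show the box. In the top view the case is at about (258,223), the rail runs (295,185)–(283,272), the near deck corners are at (136,273) and (313,297), and the wall runs (148,162)–(329,184). The white case with the coin is the target, and the blue ones are decoys.

```bash
cat > h.py <<'E'
import numpy as np, cv2
from scipy.spatial.transform import Rotation as R
def ray(f,uv,z):
    uv=np.atleast_2d(uv).astype(float); F=f["image"].shape[0]/2/np.tan(np.radians(f["fovy"]/2))
    d=np.c_[(uv[:,0]-f["cx"])/F,-(uv[:,1]-f["cy"])/F,-np.ones(len(uv))]
    d=R.from_euler("xyz",f["attitude"],degrees=True).apply(d); e=f["eye"]
    return e+d*((z-e[2])/d[:,2])[:,None]
E
python3 - <<'E'
from h import *
from workcell import env, eyes
f=eyes.grab_frame("top"); im=f["image"]; hsv=cv2.cvtColor(im,cv2.COLOR_BGR2HSV)
white=((hsv[...,2]>170)&(hsv[...,1]<60)).astype(np.uint8)
white[:, :150]=0; white[:120]=0; white[:, 335:]=0; white[320:]=0
cs,_=cv2.findContours(white,cv2.RETR_EXTERNAL,cv2.CHAIN_APPROX_NONE)
for c in cs:
    if cv2.contourArea(c)<40: continue
    b=cv2.boxPoints(cv2.minAreaRect(c)); print("blob",cv2.contourArea(c),b.round(1).tolist())
    for z in (88,94): print(z,ray(f,b,z).round(1).tolist(), cv2.minAreaRect(ray(f,c[:,0],z)[:,:2].astype(np.float32)))
g=((hsv[...,2]>55)&(hsv[...,2]<150)&(hsv[...,1]<80)).astype(np.uint8); g[:185]=0;g[:, :120]=0;g[:,335:]=0;g[310:]=0
g=cv2.morphologyEx(g,cv2.MORPH_OPEN,np.ones((5,5)))
c=max(cv2.findContours(g,cv2.RETR_EXTERNAL,cv2.CHAIN_APPROX_NONE)[0],key=cv2.contourArea)
p=cv2.approxPolyDP(c,4,True)[:,0]; print("deck",p.tolist()); print(ray(f,p,70).round(1).tolist())
print("wall",ray(f,[[148,160],[329,182]],115).round(1))
v=im[...,1]; print(v[200:240,240],v[262:300,220])
E
```

```text
blob 549.5 [[243.39999389648438, 232.60000610351562], [249.5, 208.10000610351562], [272.1000061035156, 213.8000030517578], [265.8999938964844, 238.1999969482422]]
88 [[487.3, 62.2, 88.0], [531.0, 53.0, 88.0], [522.0, 12.6, 88.0], [478.4, 22.1, 88.0]] ((504.6890869140625, 37.51176452636719), (41.426361083984375, 44.67515563964844), 77.5726089477539)
94 [[487.0, 61.7, 94.0], [530.3, 52.5, 94.0], [521.4, 12.4, 94.0], [478.2, 21.8, 94.0]] ((504.2369689941406, 37.139366149902344), (41.08949279785156, 44.311824798583984), 77.57256317138672)
blob 363.0 [[279.5, 272.8999938964844], [291.79998779296875, 183.60000610351562], [296.79998779296875, 184.1999969482422], [284.5, 273.6000061035156]]
88 [[418.6, -3.5, 88.0], [577.3, -21.0, 88.0], [576.3, -30.0, 88.0], [417.7, -12.4, 88.0]] ((497.4540710449219, -16.770044326782227), (8.907992362976074, 159.5749053955078), 83.6360855102539)
94 [[418.9, -3.6, 94.0], [576.2, -20.9, 94.0], [575.2, -29.9, 94.0], [417.9, -12.3, 94.0]] ((497.06072998046875, -16.701005935668945), (8.835553169250488, 158.27720642089844), 83.6360855102539)
blob 66.0 [[213.699996
[... 1109 characters left out ...]
4, 258], [280, 260], [290, 185], [191, 185], [192, 226], [181, 228], [160, 226], [159, 185]]
[[568.7, 238.1, 70.0], [410.8, 253.0, 70.0], [386.7, 39.3, 70.0], [443.6, 25.2, 70.0], [440.9, -3.7, 70.0], [577.6, -18.1, 70.0], [572.6, 163.1, 70.0], [497.6, 157.4, 70.0], [493.4, 177.1, 70.0], [496.0, 215.3, 70.0], [571.0, 221.7, 70.0]]
wall [[607.1 229.8 115. ]
 [577.1 -84.6 115. ]]
[134 134 134 134 135 134 135 136 137 136 137 136 136 137 137 138 137 137
 137 137 138 138 138 137 136 138 139 139 138 139 140 139 140 139 140 140
 141 140 140 141] [139 140 140 140 139 139 139 140 139 139 139 139 139 139 139 139 139 140
 139 140 141 141 132  96  43  16  18  18  20  21  21  19  22  23  23  20
  20  23]
```

Request:
send_rows(
  targets="-0.024 -0.019 0 0 0 3.5 100;-0.048 -0.039 0 0 0 7 100;-0.072 -0.058 0 0 0 10.5 100;-0.097 -0.077 0 0 0 14 100;-0.121 -0.097 0 0 0 17.5 100;-0.145 -0.116 0 0 0 21 100;-0.169 -0.135 0 0 0 24.5 100;-0.193 -0.155 0 0 0 28 100;-0.217 -0.174 0 0 0 31.5 100;-0.241 -0.194 0 0 0 35 100;-0.265 -0.213 0 0 0 38.5 100;-0.290 -0.232 0 0 0 42 100",
)

```text
time_s: 1.15
ee_pos: [378.9, 240.3, 213.8]
ee_rot: [-180.0, -0.0, 120.6]
force: [-0.1, 0.3, -0.6]
gripper_width: 91.3
gripper_force: 0.0
```

Request:
send_rows(
  targets="-0.021 0.001 0.005 0 0 3.1 100;-0.041 0.002 0.011 0 0 6.2 100;-0.062 0.003 0.016 0 0 9.3 100;-0.082 0.005 0.021 0 0 12.4 100;-0.103 0.006 0.027 0 0 15.5 100;-0.124 0.007 0.032 0 0 18.6 100;-0.144 0.008 0.037 0 0 21.7 100;-0.165 0.009 0.043 0 0 24.8 100;-0.185 0.010 0.048 0 0 27.9 100;-0.206 0.012 0.053 0 0 31 100;-0.227 0.013 0.059 0 0 34.1 100;-0.247 0.014 0.064 0 0 37.1 100",
)

```text
time_s: 2.15
ee_pos: [517.3, 35.6, 149.3]
ee_rot: [-180.0, 0.0, 83.5]
force: [0.4, 0.5, 0.3]
gripper_width: 91.0
gripper_force: 0.0
```

```bash
python3 - <<'E'
from h import *
from workcell import env, eyes
for n in ("wrist","top","scene"):
    f=eyes.grab_frame(n); cv2.imwrite(f"pics/{n}1.png",f["image"]); np.save(f"pics/{n}1.npy",f,allow_pickle=True)
    print({k:v for k,v in f.items() if k!="image"})
s=env.state(); print(s["ee_pos"],s["ee_rot"],s["qpos"],s["force"])
E
```

```text
{'fovy': 67.56416822386008, 'cx': 283.39956047092375, 'cy': 213.74435985625024, 'eye': array([527.38629626, 118.39798217, 318.34058428]), 'attitude': array([-16.99825031,   0.02491383,  -6.54170623])}
{'fovy': 53.363354780479355, 'cx': 283.03013331554234, 'cy': 206.97963326314536, 'eye': array([449.0941877 ,  -8.28113072, 825.80627458]), 'attitude': array([ 6.61663735e+00, -4.48162386e-02, -8.84347188e+01])}
{'fovy': 49.1771210029755, 'cx': 286.189095227738, 'cy': 200.71322500186974, 'eye': array([1018.4052754 ,  -91.72014629,  747.72659254]), 'attitude': array([34.08531015, -0.7028033 , 77.86180489])}
[516.93820235  35.85538534 149.23376811] [-1.79905391e+02 -2.15990915e-03  8.35811580e+01] [2.68498806e+00 1.62572270e+01 1.02634792e+02 1.95159054e-02
 6.12010580e+01 9.09441285e+00] [-0.02239689 -0.29690479  0.55008689]
```

View pics/wrist1.png

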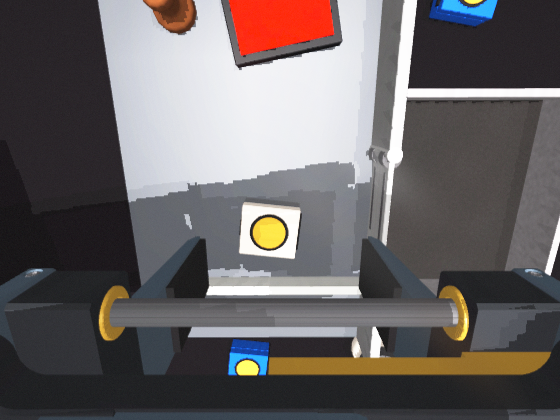

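View pics/scene1.png

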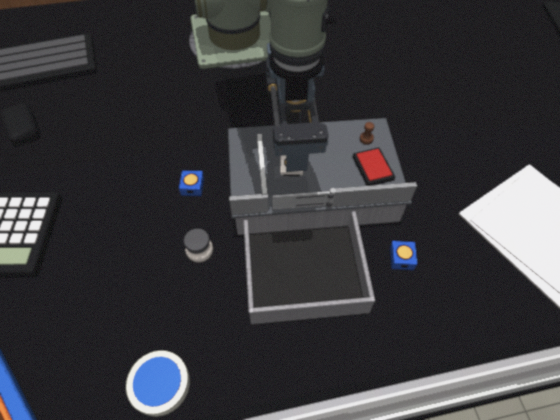

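In the wrist view the case is centred at about (270,230) between the fingertips at (200,240) and (368,240). The rail is behind it, the hinge is at (393,157), and the gate is shut. I'll check the case pose from this close view.

```bash
python3 - <<'E'
from h import *
O=np.array([587.6,33.6]); a=np.radians(-6.33); U=np.array([[np.cos(a),np.sin(a)],[-np.sin(a),np.cos(a)]])
f=np.load("pics/wrist1.npy",allow_pickle=True).item(); im=f["image"]; hsv=cv2.cvtColor(im,cv2.COLOR_BGR2HSV)
y=((hsv[...,0]>20)&(hsv[...,0]<35)&(hsv[...,1]>150)&(hsv[...,2]>120)).astype(np.uint8); y[:190]=0;y[265:]=0;y[:,:230]=0;y[:,310:]=0
m=cv2.moments(y,True); c=[m["m10"]/m["m00"],m["m01"]/m["m00"]]; w=ray(f,c,94)[0]; print("coin",c,w.round(1),(U@(w[:2]-O)).round(1))
p=[[240,249],[295,257],[301,207],[244,202]]; w=ray(f,p,94); print(((w[:,:2]-O)@U.T).round(1))
w=ray(f,[[393,157]],115)[0]; print("hinge top",(U@(w[:2]-O)).round(1))
w=ray(f,[[205,283],[362,291]],88); print("rail left edge",((w[:,:2]-O)@U.T).round(1))
print("tcp",U@(np.array([516.94,35.86])-O))
E
```

```text
coin [268.7267973856209, 232.33464052287582] [506.7  36.8  94. ] [-80.8  -5.7]
[[-103.2  -19.3]
 [ -60.6  -26.3]
 [ -56.5   14.3]
 [ -98.6   18.2]]
hinge top [ 1.  53.3]
rail left edge [[-134.3  -52.1]
 [  -4.6  -60. ]]
tcp [-70.47838729  -5.54437782]
```

Request:
send_rows(
  targets="0 0 0.01 0 0 0 100;0 0 0.02 0 0 0 100;0 0 0.03 0 0 0 100;0 0 0.04 0 0 0 100;0 0 0.05 0 0 0 100;0 0 0.058 0 0 0 100;0 0 0.065 0 0 0 100;0 0 0.07 0 0 0 100;0 0 0.072 0 0 0 100;0 0 0.072 0 0 0 100",
)

```text
time_s: 3.13
ee_pos: [516.8, 36.6, 77.5]
ee_rot: [-180.0, 0.0, 83.7]
force: [-0.1, 0.2, 0.3]
gripper_width: 91.3
gripper_force: 0.0
```

Request:
send_rows(
  targets="0 0.004 0 0 0 0 100;0 0.008 0 0 0 0 100;0 0.012 0 0 0 0 100;0 0.016 0 0 0 0 100;0 0.02 0 0 0 0 100;0 0.024 0 0 0 0 100;0 0.028 0 0 0 0 100;0 0.032 0 0 0 0 100;0 0.036 0 0 0 0 100;0 0.04 0 0 0 0 100;0 0.044 0 0 0 0 100;0 0.044 0 0 0 0 100",
)

```text
time_s: 4.13
ee_pos: [561.8, 31.5, 77.8]
ee_rot: [179.9, 0.0, 83.7]
force: [-3.0, -0.7, 0.2]
gripper_width: 91.4
gripper_force: 1.0
```

```bash
python3 - <<'E'
from h import *
from workcell import env, eyes
f=eyes.grab_frame("wrist"); cv2.imwrite("pics/wrist2.png",f["image"])
s=env.state(); print(s["ee_pos"],s["force"],s["gripper_width"])
E
```

```text
[561.50141915  31.42002551  77.80079534] [-2.19002985 -1.08295401 -0.48295204] 91.42020859286701
```

View pics/wrist2.png

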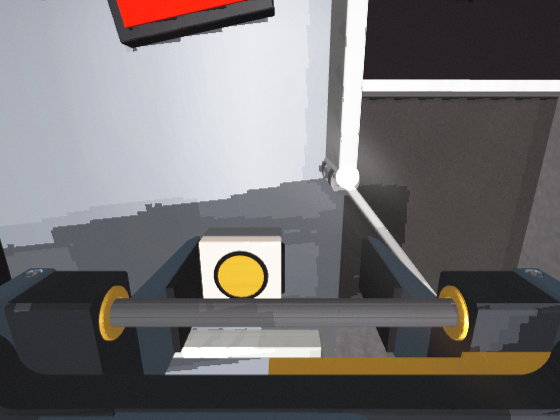

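The gate is held by the front finger: hinge at (347,178), leaf running down to (435,297), roughly 40° open. The case, at (241,268), sits flush against the rear finger. I'll keep pushing.

Request:
send_rows(
  targets="0 0.004 0 0 0 0 100;0 0.008 0 0 0 0 100;0 0.012 0 0 0 0 100;0 0.016 0 0 0 0 100;0 0.02 0 0 0 0 100;0 0.024 0 0 0 0 100;0 0.028 0 0 0 0 100;0 0.032 0 0 0 0 100;0 0.036 0 0 0 0 100;0 0.039 0 0 0 0 100;0 0.042 0 0 0 0 100;0 0.045 0 0 0 0 100",
)

```text
time_s: 5.18
ee_pos: [605.8, 26.7, 78.0]
ee_rot: [180.0, -0.0, 83.7]
force: [-2.3, -0.6, -0.1]
gripper_width: 91.3
gripper_force: 1.1
```

```bash
python3 - <<'E'
from h import *
from workcell import env, eyes
f=eyes.grab_frame("wrist"); cv2.imwrite("pics/wrist3.png",f["image"])
s=env.state(); print(s["ee_pos"],s["force"],s["gripper_width"])
E
```

```text
[606.50098316  26.69385938  77.99473582] [-1.70613775 -1.47946087 -0.57871103] 90.9911680723896
```

View pics/wrist3.png

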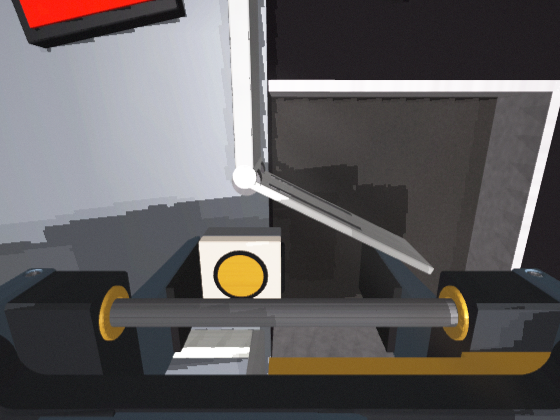

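The gate is about 63° open (hinge (245,177), tip (430,268)) and the nose of the case is past the deck edge. Next I'll close the fingers partly while advancing, so the front finger stays on the gate and the rear one keeps pushing.

Request:
send_rows(
  targets="0 0.0012 0 0 0 0 98;0 0.0025 0 0 0 0 96;0 0.004 0 0 0 0 94;0 0.005 0 0 0 0 92;0 0.006 0 0 0 0 90;0 0.007 0 0 0 0 88;0 0.0085 0 0 0 0 86;0 0.010 0 0 0 0 84;0 0.011 0 0 0 0 82;0 0.012 0 0 0 0 80;0 0.013 0 0 0 0 78;0 0.014 0 0 0 0 77",
)

```text
time_s: 6.23
ee_pos: [619.7, 25.3, 78.0]
ee_rot: [180.0, -0.0, 83.7]
force: [-2.3, -1.2, -0.1]
gripper_width: 70.7
gripper_force: 0.8
```

```bash
python3 - <<'E'
from h import *
from workcell import env, eyes
f=eyes.grab_frame("wrist"); cv2.imwrite("pics/wrist4.png",f["image"])
s=env.state(); print(s["ee_pos"],s["force"],s["gripper_width"])
E
```

```text
[619.9335487   25.25629999  77.9717188 ] [-1.15435331 -1.05469885  0.45412608] 70.34417343687278
```

View pics/wrist4.png

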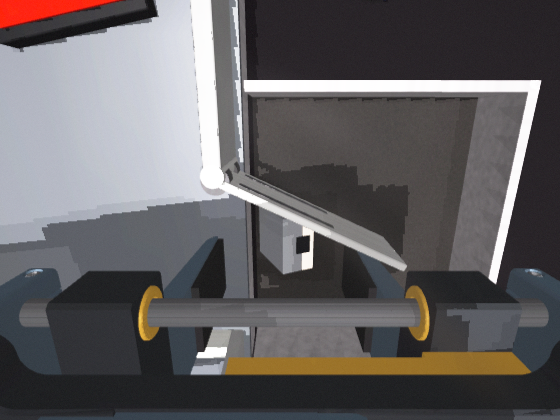

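The case has dropped into the tray (290,245). I'll back out along the lane so the gate follows the finger shut, then lift.

Request:
send_rows(
  targets="0 -0.008 0 0 0 0 77;0 -0.016 0 0 0 0 77;0 -0.024 0 0 0 0 77;0 -0.032 0 0 0 0 77;0 -0.04 0 0 0 0 77;0 -0.048 0 0 0 0 77;0 -0.057 0 0 0 0 77;0 -0.066 0 0 0 0 77;0 -0.075 0 0 0 0 77;0 -0.084 0 0 0 0 77;0 -0.093 0 0 0 0 77;0 -0.1 0 0 0 0 77",
)

```text
time_s: 7.28
ee_pos: [519.1, 36.7, 78.1]
ee_rot: [180.0, -0.0, 83.7]
force: [-0.2, 0.5, 0.3]
gripper_width: 70.2
gripper_force: 0.0
```

Request:
send_rows(
  targets="0 0 -0.01 0 0 0 77;0 0 -0.025 0 0 0 77;0 0 -0.04 0 0 0 77;0 0 -0.06 0 0 0 77;0 0 -0.08 0 0 0 77;0 0 -0.1 0 0 0 77;0 0 -0.12 0 0 0 77;0 -0.03 -0.13 0 0 0 77;0 -0.06 -0.13 0 0 0 77;0 -0.09 -0.13 0 0 0 77;0 -0.1 -0.13 0 0 0 77;0 -0.1 -0.13 0 0 0 77",
)

```text
time_s: 8.28
ee_pos: [419.1, 47.5, 208.9]
ee_rot: [179.9, -0.0, 83.7]
force: [-0.0, -0.4, -0.5]
gripper_width: 70.4
gripper_force: 0.0
```

```bash
python3 - <<'E'
from h import *
from workcell import env, eyes
f=eyes.grab_frame("top"); g=eyes.grab_frame("scene")
cv2.imwrite("pics/end.png",np.hstack([f["image"][70:300,130:400],g["image"][100:330,170:440]]))
s=env.state(); print(s["time_s"],s["ee_pos"],s["force"])
E
```

```text
8.3833 [422.08110598  47.39205955 208.83167328] [ 0.83571404 -0.07573576  0.2786555 ]
```

View pics/end.png

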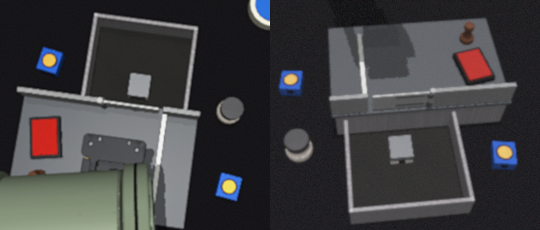

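The case lies flat in the tray (upside down, grey side up), the gate is shut, and the bystanders haven't moved. Handing in.

```bash
python3 -c "
from workcell import env
print(env.job_done())"
```

```text
the job is handed in; nothing more can be done
None
```

The coin case is in the tray, upside down; the last pictures showed the gate shut and the ink pad, stamp and jar unmoved. I handed the job in at about 8.4 s, and no verdict came back.

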